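# Snap the food box lid shut all round

## Task

The lid of the orange-and-white food box is resting on with its rim popped up on all four sides: press the four orange rim sections down with the fingertips, one after another, until every one has snapped shut. Only press: do not pick the box up, tip it or push it away from its place, and leave the ramekins and all the other kitchen things where they are.

Things in the scene. Friction and masses are not known exactly. Their poses are not given: they have to be found in the camera images.
- box: Loose food box, milky white body, pale orange lid panel framed by four deep orange rim sections; 172 x 122 mm (x, y) over the rim, 0.5 to 0.85 kg, flat on the steel top. Origin: centre of underside; x along the long side, z up. Body top edge at height 56 mm; fixed centre panel (124 x 74 mm) top at 66 mm; section tops at 77 mm while up, 68 mm shut, 3 mm gaps between sections.
- rim_near_top (a point): Middle of the top face of the short rim section on the box's own -x side, deep orange, 21 x 122 mm (x, y) in the box's axes, 12 mm thick; at (-75.5, 0) mm in the box's frame, height 77 mm up, 68 mm shut; it moves with the section.
- rim_near (a joint): Downward travel of the rim section on the box's own -x side (straight down, no tilt): 0 = popped up (every section starts so), 0.009 m = snapped shut. A two-way snap: pressing anywhere takes about 4 N at first; let go before 4 mm and it springs back up; past 4 mm it jumps down to 9 mm and stays. It moves alone.
- rim_far_top (a point): Middle of the top face of the short rim section on the box's own +x side, deep orange, 21 x 122 mm (x, y) in the box's axes, 12 mm thick; at (75.5, 0) mm in the box's frame, height 77 mm up, 68 mm shut; it moves with the section.
- rim_far (a joint): Downward travel of the rim section on the box's own +x side (straight down, no tilt): 0 = popped up (every section starts so), 0.009 m = snapped shut. A two-way snap: pressing anywhere takes about 4 N at first; let go before 4 mm and it springs back up; past 4 mm it jumps down to 9 mm and stays. It moves alone.
- rim_left_top (a point): Middle of the top face of the long rim section on the box's own +y side, deep orange, 124 x 21 mm (x, y) in the box's axes, 12 mm thick; at (0, 50.5) mm in the box's frame, height 77 mm up, 68 mm shut; it moves with the section.
- rim_left (a joint): Downward travel of the rim section on the box's own +y side (straight down, no tilt): 0 = popped up (every section starts so), 0.009 m = snapped shut. A two-way snap: pressing anywhere takes about 4 N at first; let go before 4 mm and it springs back up; past 4 mm it jumps down to 9 mm and stays. It moves alone.
- rim_right_top (a point): Middle of the top face of the long rim section on the box's own -y side, deep orange, 124 x 21 mm (x, y) in the box's axes, 12 mm thick; at (0, -50.5) mm in the box's frame, height 77 mm up, 68 mm shut; it moves with the section.
- rim_right (a joint): Downward travel of the rim section on the box's own -y side (straight down, no tilt): 0 = popped up (every section starts so), 0.009 m = snapped shut. A two-way snap: pressing anywhere takes about 4 N at first; let go before 4 mm and it springs back up; past 4 mm it jumps down to 9 mm and stays. It moves alone.
- ramekin_a: Blue ceramic ramekin, 80 mm across, 45 mm tall, 0.2 kg, beside the box's +y side. Origin: centre of its underside. A bystander, loose.
- ramekin_b: Blue ceramic ramekin, 80 mm across, 45 mm tall, 0.2 kg, beside the box's -y side. Origin: centre of its underside. A bystander, loose.
- mortar: Heavy grey stone mortar, 156 mm across the rim, 110 mm tall, 3 kg, at the left. Origin: centre of its underside. A bystander, loose.
- pestle: Dark hardwood pestle lying down, 200 mm long (along its x), 40 mm thick, beyond the box. Origin: centre of its underside. A bystander, loose.
- ladle: Aluminium ladle lying down: bowl 84 mm across, 32 mm tall, handle 200 mm out along its -x; origin under the bowl; beyond the box. A bystander, loose.
- jar: Jar with a red cap, 64 mm across, 95 mm tall, at the right. Origin: centre of its underside. A bystander, loose.
- bottle: Amber bottle with a yellow cap, 60 mm across, 190 mm tall, at the right. Origin: centre of its underside. A bystander, loose.

How it is judged:
At the end, for the whole second after the job is handed in: All four rim sections are pressed at least 7 of their 9 mm (snapped shut); the box stands flat and at rest on the surface (within 0.05 rad, 8 mm) within 40 mm of where it began; every bystander is within 30 mm of where it began (value of joint each of rim_near, rim_far, rim_left, rim_right above 0.007 m and distance of box from where it was at the start of the episode below 0.04 m and height (world z) of box below 0.008 m and angle between box's own z axis and vertical below 0.05 rad and linear speed of box below 0.02 m/s and not (distance of ramekin_a from where it was at the start of the episode above 0.03 m) and not (distance of ramekin_b from where it was at the start of the episode above 0.03 m) and not (distance of mortar from where it was at the start of the episode above 0.03 m) and not (distance of pestle from where it was at the start of the episode above 0.03 m) and not (distance of ladle from where it was at the start of the episode above 0.03 m) and not (distance of jar from where it was at the start of the episode above 0.03 m) and not (distance of bottle from where it was at the start of the episode above 0.03 m)); the robot touches nothing.
It fails at once if the food box is lifted more than 12 mm (height (world z) of box above 0.012 m).
It fails at once if the food box is tipped more than 0.2 rad (angle between box's own z axis and vertical above 0.2 rad).
It fails at once if the food box is pushed more than 40 mm from its place (distance of box from where it was at the start of the episode above 0.04 m).
It fails at once if a bystander is moved more than 30 mm (distance of any of ramekin_a, ramekin_b, mortar, pestle, ladle, jar, bottle from where it was at the start of the episode above 0.03 m).
It also fails if it takes over 48 s, if anything falls off the work surface, if the arm or the gripper's body presses on something with over 40 N, if the wrist force passes 120 N, or if a joint passes its speed limit or range.

## Robot

A 6-joint arm with a two-finger parallel gripper is mounted at the origin on the work surface. World frame = base frame: x ahead of the robot, y to its left, z up, the work surface at z = 0. Lengths are in m, angles in rad, forces in N, time in s.
With the tool pointing down it reaches from about 0.275 to 0.725 m from the base axis. Payload 5.6 kg.
Tool frame: the origin (TCP) lies between the finger pads; the fingertips stand 8 mm ahead of it and the grasp point (between the pads) lies 11 mm behind it (tcp_to_tips is the distance from the TCP to the fingertips, in m); z points along the fingers, y is the line along which they close (so a half turn about z gives the same grasp; the last joint's range is limited). The gripper opens to 85 mm and grips with 20 to 120 N. Pads are 22 mm wide; open, the fingers measure 114 mm over their backs; the gripper's body (76 mm by 85 mm) begins 54 mm behind the grasp point. The pads swing forward as they close: fully open they stand 13 mm farther back than shut.
Start: joints at [-1.02, 0.255, 0.108, 0, -1.424, -0.285], TCP at [0.144, -0.531, 0.239] pointing down, gripper open.
Joint ranges: [-2.95, 2.95], [-1.21, 1.97], [-1.09, 1.5], [-2.87, 1.71], [-2.94, -0.07], [-3.05, 3.05]. Speed limits (rad/s): [2.57, 2.57, 3.14, 3.14, 3.14, 3.14].

## Interface

Orientations are given as a unit quaternion [w, x, y, z].
In Python, from rig import get_state, camera, camera_info, hand_in, tcp_to_tips gives the robot as it stands.
- The arm moves only by the shell command python3 -m jog 'ROWS'. ROWS is JSON, a list of rows, each a list of 5 numbers: the finger opening in mm, from 0 to 85.4, then the shift along the tool's x, y, z in mm, then the turn about the tool's z in rad. A call has 1 to 10 rows; each row shifts and turns the commanded pose from where the row before left it, along the tool's axes as they then stand; what a row does not reach is not made up. A row lasts 1/8 s, in which the tool goes at most 62.5 mm and 10.7 degrees, less where a joint would pass 70% of its speed; a pose out of reach is approached as far as the arm can. A call is refused whole if a number of a shift passes 62.5 or a number of a turn 0.188, either way. A call with a gripper value outside its range is refused whole. The fingers move at their own pace and stop on an object; the grip force is fixed at half the most. Time passes only in rows, so rows that do not move let the fingers close. It gives the time, the measured TCP pose, the force, the opening and the grip force at its end, in the units of the state.
- get_state(): the state, without advancing time (a new reading comes with each control period).
- camera(name): name is "side" or "top" or "wrist"; returns (picture, depth): 384x512x3 uint8, blue, green, red; 384x512 float32, m along the optical axis (not along the pixel's ray), 0 where there is no reading.
- camera_info(name): a dict with "fx", "fy", "cx", "cy" (pixels), "extrinsics" (4x4, takes a point from camera to world coordinates). Camera axes: x right, y up, looking along -z (the intrinsics and any distortion apply to the point x, -y, -z); pixel columns grow to the right and rows downward; lengths in m; the calibration is good to about 2 mm. A picture is of the moment at which its call begins: read the wrist's pose just before it. camera_info takes no time and is no camera call; for the wrist camera it gives the pose at the moment of the call.
- hand_in(): hands the job in; it is judged then, once.
The state is a dict: "time_s": time; "joint_positions": joint angles; "dq": joint speeds; "effort": joint torques, N m; "eef_pos": TCP position; "tcp_rot": TCP orientation; "force": force on the tool from outside, world axes, zero at the start; "wrist_torque": the same for the moment, N m; "finger_gap": finger opening in m; "finger_force": force on a finger pad.
Only numpy, scipy, OpenCV 4.12 (cv2) and the standard library are available. Lean on these libraries where they do the work, as an engineer would, in place of code of your own. Each camera call takes 0.05 s, during which the arm holds its last target. There are 200 camera calls.

## Working session

There is one attempt and no reset: what is moved stays moved. The work goes in short steps, Python scripts to look and compute and a shell command to move; the robot and the scene stay as the last step left them, time stands still between calls to the robot, and variables do not carry over. Pictures are saved under pics/ and viewed, at most 10 in all, crops included, and the job is handed in when it is done.

```bash
mkdir -p pics; python3 - <<'E'
from rig import *
import cv2,numpy as np
for n in("top","side"):
    p,d=camera(n);cv2.imwrite(f"pics/{n}0.png",p);np.savez(f"{n}0.npz",p=p,d=d,**{k:np.array(v) for k,v in camera_info(n).items() if k in("fx","fy","cx","cy","extrinsics")})
print(get_state(),tcp_to_tips,camera_info("top"))
E
```

```text
{'time_s': 0.1, 'joint_positions': array([-1.02039839e+00,  2.55650501e-01,  1.07153753e-01, -3.89396027e-04,
       -1.42389766e+00, -2.84609274e-01]), 'dq': array([ 8.61947752e-04, -8.64085045e-05,  2.88984247e-03,  2.12499646e-03,
       -3.00363390e-04, -1.35905973e-03]), 'effort': array([-1.54748257e-03, -3.87603450e+01,  2.38473862e+01,  5.37779957e+00,
       -3.76709533e-03, -2.56443528e-06]), 'eef_pos': array([ 0.14440783, -0.53026909,  0.23851875]), 'tcp_rot': array([-1.47958287e-04, -1.32475062e-01,  9.91185998e-01,  8.08492904e-04]), 'force': array([-0.33479756,  0.25829393,  0.0597406 ]), 'wrist_torque': array([-0.01405154,  0.01207141,  0.02602539]), 'finger_force': 0.0, 'finger_gap': 0.0855444759734848} 0.008 {'fx': 473.412702931255, 'fy': 473.412702931255, 'cx': 246.60584086089622, 'cy': 195.1097422114536, 'extrinsics': array([[ 2.57783791e-02,  9.96429845e-01, -8.03930324e-02,
         4.61367863e-01],
       [-9.99666389e-01,  2.55654932e-02, -3.67642224e-03,
         9.15779230e-03],
       [-1.60800932e-03,  8.04609847e-02,  9.96756462e-01,
         1.71502354e+00],
       [ 0.00000000e+00,  0.00000000e+00,  0.00000000e+00,
         1.00000000e+00]])}
```

View pics/top0.png

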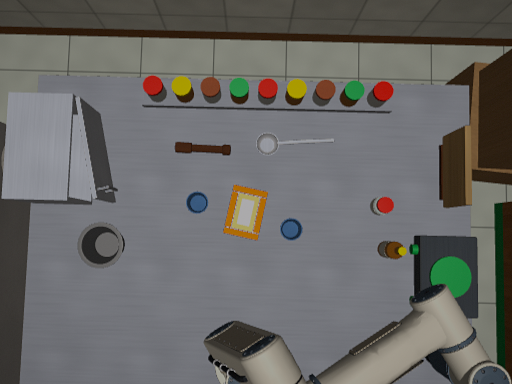

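The top view shows the box at about pixel (245,212), its long side pointing up the picture and slightly right. The ramekins are at (197,202) and (291,229).

```bash
cat > h.py <<'E'
import numpy as np,cv2
from scipy.spatial.transform import Rotation as R
def world(p,d,K,E,mask):
    v,u=np.nonzero(mask&(d>0)); z=d[v,u]
    c=np.c_[(u-K[2])/K[0]*z,-(v-K[3])/K[1]*z,-z]
    return c@E[:3,:3].T+E[:3,3]
def orange(p):
    h=cv2.cvtColor(p,cv2.COLOR_BGR2HSV)
    return (h[...,0]>8)&(h[...,0]<24)&(h[...,1]>180)&(h[...,2]>120)
def box(w):
    w=w[(w[:,2]>.055)&(w[:,2]<.09)&(w[:,0]>.25)&(w[:,0]<.65)&(abs(w[:,1])<.2)]
    r=cv2.minAreaRect((w[:,:2]*1000).astype(np.float32))
    return r,cv2.boxPoints(r),np.median(w[:,2]),len(w)
E
python3 - <<'E'
from h import *
from rig import *
for n in("top","side"):
    f=np.load(n+"0.npz");K=[f[k] for k in("fx","fy","cx","cy")]
    w=world(f["p"],f["d"],K,f["extrinsics"],orange(f["p"]));r=box(w);print(n,r)
f=np.load("top0.npz");K=[f[k] for k in("fx","fy","cx","cy")]
m=cv2.cvtColor(f["p"],cv2.COLOR_BGR2HSV);m=(m[...,0]>95)&(m[...,0]<125)&(m[...,1]>120)
n,l,s,c=cv2.connectedComponentsWithStats(m.astype(np.uint8))
for i in range(1,n):
    if s[i,4]>100:
        w=world(f["p"],f["d"],K,f["extrinsics"],l==i);print(c[i],w.mean(0),w.min(0),w.max(0))
print(R.from_quat(np.roll(get_state()["tcp_rot"],-1)).as_matrix())
E
```

```text
top (((535.6920776367188, 18.312335968017578), (119.56757354736328, 168.9732666015625), 78.92009735107422), array([[441.29117 , -24.120636],
       [607.11475 , -56.593544],
       [630.093   ,  60.745308],
       [464.2694  ,  93.218216]], dtype=float32), np.float64(0.07642106095175516), 728)
side (((530.3031005859375, 15.812877655029297), (122.81616973876953, 171.64443969726562), 79.91383361816406), array([[435.0529  , -29.616215],
       [604.0446  , -59.676136],
       [625.55334 ,  61.24197 ],
       [456.56158 ,  91.301895]], dtype=float32), np.float64(0.07525643180468472), 392)
[196.6741573  201.98314607] [0.56908642 0.19420839 0.01612181] [ 0.53177807  0.15424546 -0.0059006 ] [0.60301083 0.22914442 0.05343789]
[290.79775281 228.78370787] [ 0.48162239 -0.14585299  0.01510657] [ 0.4452008  -0.17986135 -0.00563195] [ 0.51583291 -0.10476179  0.05067723]
[[-9.64900672e-01 -2.62614613e-01 -5.07518660e-04]
 [-2.62615091e-01  9.64899409e-01  1.56353213e-03]
 [ 7.90980709e-05  1.64193526e-03 -9.99998649e-01]]
```

View pics/side0.png

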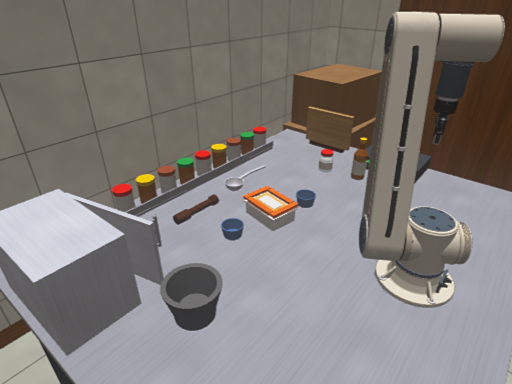

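Both cameras agree: the box is at about (0.533, 0.017) with yaw about -0.187. I'll approach with the gripper closed.

```bash
python3 -m jog '[[0,-20,20,0,0],[0,-40,40,0,0],[0,-40,40,0,0],[0,-40,40,0,0],[0,-40,40,0,0],[0,-40,40,0,0],[0,-40,40,0,0],[0,-40,40,0,0],[0,-40,40,0,0],[0,-20,20,0,0]]'; python3 -m jog '[[0,0,0,0,0.15],[0,0,0,0,0.15],[0,0,0,0,0.15],[0,0,0,0,0]]'
cat >> h.py <<'E'
def rel(target,state):
    M=R.from_quat(np.roll(state["tcp_rot"],-1)).as_matrix()
    return np.round(1000*M.T@(np.array(target)-state["eef_pos"]),1), np.degrees(np.arctan2(M[1,1],M[0,1]))
E
python3 - <<'E'
from h import *
from rig import *
s=get_state();p,d=camera("wrist");i=camera_info("wrist")
cv2.imwrite("pics/w1.png",p)
w=world(p,d,[i[k] for k in("fx","fy","cx","cy")],i["extrinsics"],orange(p));print(box(w))
print(s["eef_pos"],s["force"],s["finger_gap"],rel([.4588,.031,.12],s))
E
```

```text
time_s: 1.35
eef_pos: [0.3979, -0.0865, 0.2389]
tcp_rot: [-0.0, -0.134, 0.991, 0.0]
force: [0.1, -0.7, -0.5]
finger_gap: 0.0
finger_force: 0.0
time_s: 1.85
eef_pos: [0.397, -0.0887, 0.239]
tcp_rot: [-0.0, 0.091, 0.996, 0.0]
force: [0.8, -0.0, 0.2]
finger_gap: 0.0002
finger_force: 0.0
(((529.5719604492188, 15.831016540527344), (120.89015197753906, 166.691650390625), 78.88414001464844), array([[436.13635 , -27.411528],
       [599.70074 , -59.548607],
       [623.00757 ,  59.073563],
       [459.44318 ,  91.21064 ]], dtype=float32), np.float64(0.07676041212778634), 5275)
[ 0.39702195 -0.08868258  0.23896671] [ 0.83954596 -0.0115243   0.21714766] 0.00018574303395574117 (array([-39.1, 128.9, 118.9]), np.float64(79.52337699314246))
```

View pics/w1.png

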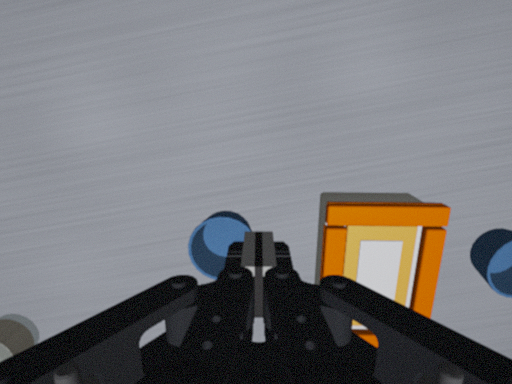

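The wrist view shows the far, left and right rims, with the box's far edge at row 205. I refine the centre to about (0.530, 0.016). Now above the near section, then descend.

```bash
python3 -m jog '[[0,-12,43,30,0],[0,-12,43,30,0],[0,-12,42,40,0],[0,0,0,34,0],[0,0,0,0,0]]'; python3 -m jog '[[0,0,0,8,0],[0,0,0,4,0],[0,0,0,0,0]]'; python3 - <<'E'
from h import *
from rig import *
s=get_state();print(s["eef_pos"],s["force"],rel([.4559,.0302,.085],s))
E
```

```text
time_s: 2.52
eef_pos: [0.4541, 0.0301, 0.103]
tcp_rot: [-0.003, 0.091, 0.996, -0.001]
force: [-0.2, 0.2, 1.1]
finger_gap: -0.0002
finger_force: 0.0
time_s: 2.9
eef_pos: [0.4564, 0.0303, 0.0938]
tcp_rot: [0.0, 0.092, 0.996, 0.0]
force: [-0.1, -0.4, -0.1]
finger_gap: -0.0002
finger_force: 0.0
[0.45635093 0.03027776 0.09384349] [-0.12162378 -0.36183985 -0.05965674] (array([ 0.4, -0.2,  8.8]), np.float64(79.43267271867896))
```

```bash
python3 -m jog '[[0,0,0,6,0],[0,0,0,3,0],[0,0,0,0,0]]'; python3 -m jog '[[0,0,0,2,0],[0,0,0,0,0]]';python3 -m jog '[[0,0,0,2,0],[0,0,0,0,0]]'; python3 -m jog '[[0,0,0,2,0],[0,0,0,0,0]]'; python3 -m jog '[[0,0,0,1,0],[0,0,0,0,0]]'
```

```text
time_s: 3.28
eef_pos: [0.456, 0.0304, 0.0841]
tcp_rot: [-0.0, 0.092, 0.996, -0.0]
force: [0.7, -0.0, -0.0]
finger_gap: -0.0
finger_force: 0.0
time_s: 3.52
eef_pos: [0.456, 0.0305, 0.0821]
tcp_rot: [-0.0, 0.092, 0.996, -0.0]
force: [-0.6, 0.2, -0.3]
finger_gap: 0.0002
finger_force: 0.0
time_s: 3.78
eef_pos: [0.456, 0.0305, 0.08]
tcp_rot: [-0.0, 0.092, 0.996, -0.0]
force: [0.7, -0.4, -0.1]
finger_gap: -0.0001
finger_force: 0.0
time_s: 4.03
eef_pos: [0.456, 0.0304, 0.078]
tcp_rot: [-0.0, 0.092, 0.996, -0.0]
force: [1.1, -0.2, -0.3]
finger_gap: -0.0001
finger_force: 0.0
time_s: 4.28
eef_pos: [0.4561, 0.0305, 0.0772]
tcp_rot: [-0.0, 0.092, 0.996, -0.0]
force: [0.4, 0.1, -1.1]
finger_gap: -0.0002
finger_force: 0.0
```

```bash
python3 - <<'E'
from h import *
from rig import *
p,d=camera("wrist");i=camera_info("wrist")
p2,d2=camera("side")
cv2.imwrite("pics/c2.png",np.hstack([cv2.resize(p,(400,300)),cv2.resize(p2[150:250,210:343],(400,300))]))
for n,p,d,i in(("w",p,d,i),("s",p2,d2,camera_info("side"))):
    w=world(p,d,[i[k] for k in("fx","fy","cx","cy")],i["extrinsics"],orange(p))
    b=(w[:,:2]-[.53,.016])@np.array([[.982,.188],[-.188,.982]])
    for nm,c,h in(("near",(-75.5,0),(8,55)),("far",(75.5,0),(8,55)),("left",(0,50.5),(55,8)),("right",(0,-50.5),(55,8))):
        m=(abs(b*1000-c)<h).all(1)&(w[:,2]>.05);print(n,nm,m.sum(),np.median(w[m,2]))
E
```

```text
w near 5721 0.06762811593217286
w far 0 nan
w left 271 0.07682887550851508
w right 251 0.07660948590962305
s near 64 0.06669066996235745
s far 53 0.07554689144324478
s left 74 0.07569004173570587
s right 8 0.07585058332432992
  return _methods._mean(a, axis=axis, dtype=dtype,
  ret = ret.dtype.type(ret / rcount)
```

View pics/c2.png

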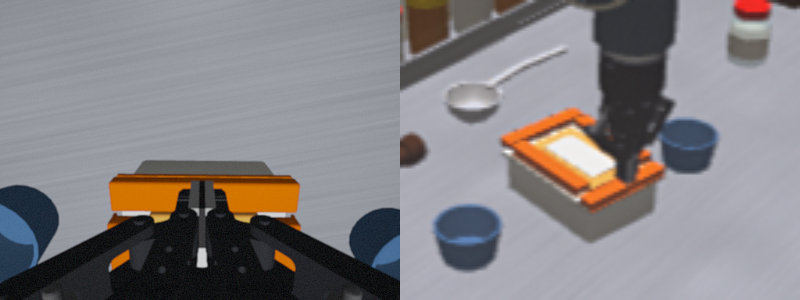

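The near section has snapped: its top reads 0.068 while the others stay at 0.0765. Next is the far section, 151 mm along -tool x.

```bash
python3 -m jog '[[0,0,0,-20,0],[0,0,0,-10,0],[0,-45,0,0,0],[0,-50,0,0,0],[0,-46,0,0,0],[0,-10,0,0,0],[0,0,0,0,0]]'; python3 - <<'E'
from h import *
from rig import *
s=get_state();print(s["force"],rel([.6041,.0018,.077],s))
E
```

```text
time_s: 5.25
eef_pos: [0.6044, 0.0027, 0.1066]
tcp_rot: [-0.001, 0.092, 0.996, -0.0]
force: [0.3, -0.2, 0.4]
finger_gap: 0.0003
finger_force: 0.0
[ 0.29250061 -0.19448135  0.3663012 ] (array([ 0.1, -1. , 29.6]), np.float64(79.41002798404868))
```

```bash
python3 -m jog '[[0,0,-1,14,0],[0,0,0,6,0],[0,0,0,2,0],[0,0,0,2,0],[0,0,0,2,0],[0,0,0,2,0],[0,0,0,1.5,0],[0,0,0,0,0],[0,0,0,0,0]]';  python3 -m jog '[[0,0,0,-20,0],[0,0,0,-10,0],[0,0,0,0,0.18],[0,0,0,0,0.18],[0,0,0,0,0.18],[0,0,0,0,0.18],[0,0,0,0,0.18],[0,0,0,0,0.18],[0,0,0,0,0.18],[0,0,0,0,0.18]]';  python3 -m jog '[[0,0,0,0,0.13],[0,0,0,0,0]]'; python3 - <<'E'
from h import *
from rig import *
s=get_state();print(s["joint_positions"],rel([.5395,.0656,.107],s),rel([.5205,-.0336,.107],s))
E
```

```text
time_s: 6.38
eef_pos: [0.6044, 0.0019, 0.0777]
tcp_rot: [-0.0, 0.092, 0.996, -0.0]
force: [0.9, 0.3, 0.2]
finger_gap: 0.0001
finger_force: 0.0
time_s: 7.62
eef_pos: [0.608, -0.0783, 0.0962]
tcp_rot: [-0.046, 0.676, 0.734, 0.048]
force: [1.7, -0.2, 0.2]
finger_gap: -0.0004
finger_force: 0.0
time_s: 7.88
eef_pos: [0.6024, -0.1062, 0.0881]
tcp_rot: [-0.06, 0.706, 0.703, 0.062]
force: [-0.1, -0.4, -0.8]
finger_gap: -0.0002
finger_force: 0.0
[-0.02551465  0.48427264  0.11235223 -0.18532949 -1.20631551 -3.05298059] (array([172.3, -63.5,  10.7]), np.float64(-0.22690955190350878)) (array([ 74.5, -82.1,  -6.4]), np.float64(-0.22690955190350878))
```

Joint 6 ran into its range and pulled the tool aside, so I'll turn back and go the other way.

```bash
python3 -m jog '[[0,0,0,0,-0.13],[0,0,0,0,-0.18],[0,0,0,0,-0.18]]'; python3 - <<'E'
from h import *
from rig import *
s=get_state();print(s["joint_positions"],rel([.6041,.0018,.107],s))
E
```

```text
time_s: 8.25
eef_pos: [0.6034, -0.1028, 0.0891]
tcp_rot: [-0.042, 0.509, 0.856, 0.075]
force: [-0.5, 0.4, 0.2]
finger_gap: 0.0001
finger_force: 0.0
[-0.01950546  0.48283886  0.11271654 -0.18477178 -1.20611163 -2.55704333] (array([92.8, 51.4,  0.3]), np.float64(28.19459019366637))
```

The tool kept a 10° tilt, with the tips toward +y. That's workable for pressing, so I'll raise and turn the long way.

```bash
python3 -m jog '[[0,0,0,-20,0],[0,0,0,-20,-0.15],[0,0,0,0,-0.18],[0,0,0,0,-0.18],[0,0,0,0,-0.18],[0,0,0,0,-0.18],[0,0,0,0,-0.18],[0,0,0,0,-0.18],[0,0,0,0,-0.18],[0,0,0,0,-0.18]]';  python3 -m jog '[[0,0,0,0,-0.18],[0,0,0,0,-0.18],[0,0,0,0,-0.18],[0,0,0,0,-0.18],[0,0,0,0,-0.15],[0,0,0,0,0]]'; cat >> h.py <<'E'
def chk():
    from rig import camera,camera_info
    for n in("wrist","side","top"):
        p,d=camera(n);i=camera_info(n)
        w=world(p,d,[i[k] for k in("fx","fy","cx","cy")],i["extrinsics"],orange(p))
        b=(w[:,:2]-[.53,.016])@np.array([[.982,.188],[-.188,.982]])
        for nm,c,h in(("near",(-75.5,0),(8,55)),("far",(75.5,0),(8,55)),("left",(0,50.5),(55,8)),("right",(0,-50.5),(55,8))):
            m=(abs(b*1000-c)<h).all(1)&(w[:,2]>.05)
            if m.sum()>5: print(n,nm,m.sum(),round(float(np.median(w[m,2])),4))
        if m.sum()>5: print(box(w)[0])
E
python3 - <<'E'
from h import *
from rig import *
s=get_state();M=R.from_quat(np.roll(s["tcp_rot"],-1)).as_matrix()
print(s["joint_positions"],s["eef_pos"],rel([.6041,.0018,.107],s),M);chk()
E
```

```text
time_s: 9.5
eef_pos: [0.6032, -0.1096, 0.1285]
tcp_rot: [0.024, -0.255, 0.963, 0.083]
force: [-0.5, 0.6, -0.3]
finger_gap: 0.0005
finger_force: 0.0
time_s: 10.25
eef_pos: [0.6032, -0.1097, 0.1285]
tcp_rot: [0.056, -0.634, 0.768, 0.065]
force: [0.2, 0.3, 0.4]
finger_gap: -0.0001
finger_force: 0.0
[-0.03076003  0.45673237  0.17423186 -0.17944829 -1.29429768 -0.11018298] [ 0.60317909 -0.10972192  0.12849486] (array([-104.4,   19.3,   40.3]), np.float64(169.2227676537947)) [[-0.1891144  -0.98194851  0.00358604]
 [-0.9672592   0.18691233  0.17167824]
 [-0.16924947  0.02899819 -0.98514655]]
wrist near 1200 0.0681
wrist right 2208 0.077
((529.1705322265625, -4.957050323486328), (82.96544647216797, 171.3338623046875), 79.33672332763672)
side near 79 0.0665
side far 57 0.0672
side left 73 0.0759
side right 60 0.0757
((529.831298828125, 18.57874298095703), (122.09191131591797, 173.1684112548828), 80.0186767578125)
top near 33 0.0675
top far 6 0.0684
top left 122 0.0772
```

```bash
python3 - <<'E'
from h import *
from rig import *
s=get_state();M=R.from_quat(np.roll(s["tcp_rot"],-1)).as_matrix()
e=s["eef_pos"]
for a,b in((e,[.521,-.031,.115]),([.521,-.031,.115],[.521,-.031,.091]),([.521,-.031,.091],[.521,-.031,.079]),([.521,-.031,.079],[.521,-.031,.077]),([.521,-.031,.079],[.521,-.031,.115]),([.521,-.031,.115],[.5403,.0682,.115])):
    print(np.round(1000*M.T@(np.array(b)-a),1))
E
```

```text
[-58.5  95.1  26.5]
[ 4.1 -0.7 23.6]
[ 2.  -0.4 11.8]
[ 0.3 -0.1  2. ]
[ -6.1   1.1 -35.5]
[-99.6  -0.2  17.1]
```

```bash
python3 -m jog '[[0,-19.5,32,9,0],[0,-19.5,32,9,0],[0,-19.5,31,8.5,0],[0,0,0,0,0],[0,4,-0.7,23.6,0],[0,0,0,0,0]]'; python3 -m jog '[[0,0.7,-0.1,4,0],[0,0.3,-0.1,2,0],[0,0.3,-0.1,2,0],[0,0.3,0,2,0],[0,0.3,0,2,0],[0,0,0,0,0],[0,0,0,0,0]]'
python3 - <<'E'
from h import *
from rig import *
s=get_state();print(s["eef_pos"],s["force"],rel([.521,-.031,.079],s)[0]);chk()
E
```

```text
time_s: 11.15
eef_pos: [0.5202, -0.0319, 0.0897]
tcp_rot: [0.055, -0.634, 0.769, 0.066]
force: [0.1, 0.4, -0.8]
finger_gap: 0.0002
finger_force: 0.0
time_s: 12.02
eef_pos: [0.5208, -0.0314, 0.0786]
tcp_rot: [0.056, -0.634, 0.768, 0.066]
force: [0.4, 0.1, -0.0]
finger_gap: 0.0001
finger_force: 0.0
[ 0.52075185 -0.03142796  0.07859091] [ 0.43100659  0.12830642 -0.01181916] [-0.5 -0.2 -0.3]
wrist near 1903 0.068
wrist far 2218 0.0678
wrist right 4922 0.0679
((529.5742797851562, -1.3176536560058594), (89.58132934570312, 170.37660217285156), 78.50215148925781)
side near 80 0.0669
side far 57 0.0664
side left 76 0.0751
side right 49 0.0666
((531.19873046875, 17.57162094116211), (120.60157775878906, 173.53369140625), 79.03643798828125)
top near 33 0.0681
top far 109 0.0672
```

Right is shut. Now the left one.

```bash
python3 -m jog '[[0,-3,0.5,-18,0],[0,-3,0.5,-17.5,0],[0,-50,0,8.6,0],[0,-49.6,0,8.5,0],[0,0,0,0,0],[0,4,-0.7,23.6,0],[0,0,0,0,0]]'; python3 -m jog '[[0,0.7,-0.1,4,0],[0,0.3,-0.1,2,0],[0,0.3,-0.1,2,0],[0,0.3,0,2,0],[0,0.3,0,2,0],[0,0,0,0,0],[0,0,0,0,0]]'; python3 -m jog '[[0,0,0,-20,0],[0,0,0,-40,0],[0,0,0,-40,0],[0,0,0,0,0]]'
python3 - <<'E'
from h import *
chk()
E
```

```text
time_s: 13.05
eef_pos: [0.5383, 0.0672, 0.0893]
tcp_rot: [0.054, -0.634, 0.769, 0.066]
force: [0.3, 0.1, 0.4]
finger_gap: -0.0001
finger_force: 0.0
time_s: 13.92
eef_pos: [0.5397, 0.068, 0.0785]
tcp_rot: [0.056, -0.634, 0.768, 0.065]
force: [-0.3, -0.3, -0.3]
finger_gap: -0.0
finger_force: 0.0
time_s: 14.42
eef_pos: [0.5415, 0.0506, 0.1809]
tcp_rot: [0.059, -0.634, 0.768, 0.063]
force: [0.0, 0.3, -0.7]
finger_gap: -0.0003
finger_force: 0.0
wrist near 3156 0.066
wrist far 3292 0.0653
wrist left 2443 0.0656
wrist right 4246 0.0656
((530.1300048828125, 15.691333770751953), (119.84848022460938, 169.6783447265625), 78.85491180419922)
side near 76 0.0668
side far 59 0.0665
side left 77 0.0667
side right 60 0.0665
((529.5888671875, 19.07436752319336), (121.406005859375, 171.88525390625), 79.55274200439453)
top near 110 0.067
top right 40 0.0675
((535.154052734375, 18.501113891601562), (119.46614074707031, 167.9644317626953), 78.71463775634766)
```

All four sections read shut and the box hasn't moved, so I'm handing in.

```bash
python3 -m jog '[[0,0,0,0,0],[0,0,0,0,0]]' >/dev/null; python3 -c "
from rig import *
print(hand_in())"
```

```text
the job is handed in; nothing more can be done
None
```

The job is handed in with all four rim sections measured shut (tops within about 3 mm of 68 mm) and the box still in place; the one possible blemish is joint 6, which briefly read -3.053 rad against its -3.05 limit, and the hand-in returned no verdict.

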